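# Open the battery cradle

### The job

The next battery needs more room, so open the cradle on the bench: with a fingertip press down the thumb release behind its sliding jaw and, keeping it pressed, push the jaw back along the bar all the way to the end stop, then come off the release so that it springs up again. Do not pick anything up, and leave the other things on the bench where they are.

Things in the scene. Friction and masses are not known exactly. Their poses are not given: they have to be found in the camera images.
- cradle: Battery cradle bolted to the bench: steel plate 345 x 150 mm, a toothed ratchet bar (24 mm wide, top 24 mm above the bench) between two wooden bearers (tops 27 mm). Frame: origin at bench height under the bar's centre line; x along the bar from the fixed jaw to the end stop (opening direction), z up. Plate covers x -270 to 75 mm; fixed jaw's face at x = -230 mm, its top 96 mm above the bench.
- jaw (a joint): Sliding jaw's place along the bar in m, growing along the cradle's +x: 0 = 40 mm between the jaw faces, 0.135 = fully back, against the end stop (46 mm wide block on the bar, top 26 mm above the bench). Starts at 0.02 to 0.08. The ratchet blocks it from going back (after up to 6 mm of play) unless the release is pressed; then it slides with about 4 N of friction.
- release (a joint): Angle in rad of the release, a steel rocking lever pinned in the sliding jaw: 0 to 0.03 = up, pawl in the teeth; from 0.13 the pawl is clear; 0.24 = fully pressed, on its stop. A spring lifts it when let go. Its pin lies across the bar, 60 mm ahead (cradle -x) of the thumb pad's middle and 28 mm lower.
- release_pad (a point): Middle of the top of the thumb pad, the lever's flat rear end behind the sliding jaw (cradle +x side), on the bar's centre line. Pad 36 mm wide, 38 mm free along the bar, top 50 mm above the bench. A lip 13 mm high closes its rear, 19 mm behind this point: a finger on the pad can push it back. Fully pressed the point is 15 mm lower, 5 mm further back; 4 to 7 N, more if the finger rubs.
- jaw_face (a point): Middle of the rubber face of the sliding jaw (an upright plate 110 mm wide, 16 mm thick, top 96 mm above the bench), 64 mm above the bench, 112 mm ahead (cradle -x) of the thumb pad's middle. Webs slope down from the plate to 46 mm above the bench, 46 mm ahead of the pad's middle; around the pad nothing else stands higher than the pad.
- battery: Bystander: the small black and grey battery that waits to go in, 150 x 87 x 115 mm, 2.9 kg; origin at the centre of its underside.
- lug: Bystander: copper battery lug 62 x 19 x 12 mm lying beside the cradle; origin under its middle, x along it.
- vent_strip: Bystander: black plastic vent plug strip 150 x 24 x 27 mm with three plugs pointing up, beside the cradle; origin at the centre of its underside, x along it.
- wrench: Bystander: steel socket wrench with a rubber grip, 187 mm long, 56 mm high at its upturned socket, beside the cradle; origin at bench height near its middle, x along it towards the socket.
- post_cleaner: Bystander: blue polymer post cleaner, 114 x 36 x 36 mm, lying on the bench beyond the end-stop end of the cradle; origin at bench height under its middle, x along it.
- spreader: Bystander: hand-cranked cast aluminium terminal spreader with a red knob on its crank, foot 110 x 64 mm, 119 mm high; origin at the centre of its underside.

How it is judged:
On the way, in this order (a step that is already met when the one before it is completed fails the run):
1. a finger presses the release down until the pawl is clear, before the jaw is back (value of joint release above 0.14 rad and contact force between the fingers and cradle above 1 N and value of joint jaw below 0.12 m), for 0.1 s.
2. the jaw is pushed back to the end stop (value of joint jaw above 0.131 m), for 0.1 s.
At the end, for the whole second after the job is handed in: The sliding jaw stands at rest within 4 mm of its end stop (joint jaw above 0.131) and the release has sprung up again (joint release below 0.06) (value of joint jaw above 0.131 m and value of joint release below 0.06 rad and velocity of joint jaw between -0.01 and 0.01 m/s); the robot touches nothing.
It fails at once if the lug, vent plug strip, wrench or post cleaner is picked up or shifted by more than 25 mm (distance of any of lug, vent_strip, wrench, post_cleaner from where it was at the start of the episode above 0.025 m).
It fails at once if the battery or the spreader is picked up or shifted by more than 25 mm (distance of any of battery, spreader from where it was at the start of the episode above 0.025 m).
It also fails if it takes over 32 s, if anything falls off the work surface, if the arm or the gripper's body presses on something with over 40 N, if the wrist force passes 120 N, or if a joint passes its speed limit or range.

### The arm

A 6-joint arm with a two-finger parallel gripper is mounted at the origin on the work surface. World frame = base frame: x ahead of the robot, y to its left, z up, the work surface at z = 0. Lengths are in m, angles in rad, forces in N, time in s.
With the tool pointing down it reaches from about 0.325 to 0.9 m from the base axis. Payload 6.1 kg.
Tool frame: the origin (TCP) lies at the very end of the fingers, on their centre line; the grasp point (between the pads) lies arm.pinch_z behind it (arm.pinch_z is the distance from the TCP to the grasp point, in m); z points along the fingers, y is the line along which they close (so a half turn about z gives the same grasp; the last joint's range is limited). The gripper opens to 85 mm and grips with 20 to 120 N. Pads are 22 mm wide; open, the fingers measure 114 mm over their backs; the gripper's body (76 mm by 85 mm) begins 54 mm behind the grasp point. The pads swing forward as they close: fully open they stand 13 mm farther back than shut.
Start: joints at [1.014, 0.22, 1.526, -0, 1.395, -0.126], TCP at [0.261, 0.568, 0.231] pointing down, gripper open.
Joint ranges: [-2.98, 2.98], [-0.91, 2.08], [0.09, 2.57], [-1.24, 4.39], [0.2, 2.65], [-2.68, 2.68]. Speed limits (rad/s): [2.57, 2.57, 3.01, 3.14, 3.14, 3.14].

### API

Orientations are given as a unit quaternion [x, y, z, w].
In Python, from workcell import arm, vision gives the robot as it stands.
- The arm moves only by the tool jog_arm, never from a script. Its argument "motion" is a list of rows, each a list of 7 numbers: the shift along the tool's x, y, z in mm, then the turn, a rotation vector about the tool's x, y, z in degrees, then the closure, from 0 (fully open) to 1 (shut). In form: [[tx, ty, tz, wx, wy, wz, jaw], ...]. A call has 1 to 12 rows; each row shifts and turns the commanded pose from where the row before left it, along the tool's axes as they then stand; what a row does not reach is not made up. A row lasts 1/10 s, in which the tool goes at most 50 mm and 8.59 degrees, less where a joint would pass 70% of its speed; a pose out of reach is approached as far as the arm can. A call is refused whole if a number of a shift passes 50 or a number of a turn 8.59, either way. A call with a gripper value outside its range is refused whole. The fingers move at their own pace and stop on an object; "squeeze" is the grip in N (left out, the last holds). Time passes only in rows, so rows that do not move let the fingers close. It gives the time, the measured TCP pose, the force, the opening and the grip force at its end, in the units of the state.
- arm.state(): the state, without advancing time (a new reading comes with each control period).
- vision.capture(name): name is "scene" or "top" or "wrist"; returns the picture (480x640x3 uint8, red, green, blue); there is no depth.
- vision.get_calibration(name): a dict with "mtx" (3x3 intrinsics, pixels), "dist_coeffs" ([k1, k2, p1, p2, k3] as OpenCV has them; the pictures are not rectified), "R" (3x3) and "t" (3): a world point X has camera coordinates R X + t; the wrist camera has in their place "tool_from_camera" (4x4, takes a point from camera to tool coordinates, whose origin is the TCP and whose axes are the flange's). Camera axes: x right, y down, z forward; pixel columns grow to the right and rows downward; lengths in m; the calibration is good to about 2 mm. A picture is of the moment at which its call begins: read the wrist's pose just before it. get_calibration takes no time and is no camera call.
- arm.sign_off(): hands the job in; it is judged then, once.
Trained networks look in the newest picture that a camera, given by its name, has taken for a name from the list of things; names that differ only in an ending like _2 or _b are one class to them, and where a whole thing is asked for, a point or a joint stands for the part that bears it (a point fixed in the world has none). Each returns a list of dicts, best first, with "score" (0 to 1); they miss things now and then, are a little off and sometimes report something else, mostly with a low value. They report only what shows in the picture. A call takes as long as a camera call.
- vision.boxes_of(label, camera): "uv" ([column, row] in pixels, amid what is visible of it).
The state is a dict: "time_s": time; "joint_pos": joint angles; "joint_velocities": joint speeds; "joint_torque": joint torques, N m; "eef_pos": TCP position; "ee_rot": TCP orientation; "contact_force": force on the tool from outside, world axes, zero at the start; "ft_torque": the same for the moment, N m; "finger_gap": finger opening in m; "gripper_force": force on a finger pad.
Only numpy, scipy, OpenCV 4.12 (cv2) and the standard library are available. Lean on these libraries where they do the work, as an engineer would, in place of code of your own. Each camera call takes 0.05 s, during which the arm holds its last target. There are 200 camera calls.

## Working session

There is one attempt and no reset: what is moved stays moved. The work goes in short steps, Python scripts to look and compute and a tool call to move; the robot and the scene stay as the last step left them, time stands still between calls to the robot, and variables do not carry over. Pictures are saved under pics/ and viewed, at most 10 in all, crops included, and the job is handed in when it is done.

Besides the shell and the picture viewer there is one more tool, called in YAML: its name, and indented under it one key for each argument. jog_arm: Moves the arm, as the interface text tells. Its arguments: {"type":"object","properties":{"motion":{"type":"array","items":{"type":"array","items":{"type":"number"}}},"squeeze":{"type":"number"}},"required":["motion"]}

```bash
mkdir -p pics; cat > h.py <<'E'
import numpy as np, cv2
from workcell import arm, vision
from scipy.spatial.transform import Rotation as Rn
def ray(name,uv,st=None):
    c=vision.get_calibration(name)
    p=cv2.undistortPoints(np.array([[uv]],float),np.array(c["mtx"]),np.array(c["dist_coeffs"]))[0,0]
    d=np.array([p[0],p[1],1.])
    if name=="wrist":
        T=np.array(c["tool_from_camera"]);R=Rn.from_quat(st["ee_rot"]).as_matrix()
        return np.array(st["eef_pos"])+R@T[:3,3], R@T[:3,:3]@d
    R=np.array(c["R"]);t=np.array(c["t"])
    return -R.T@t, R.T@d
def atz(name,uv,z,st=None):
    o,d=ray(name,uv,st); return o+d*(z-o[2])/d[2]
E
python3 - <<'E'
from h import *
s=arm.state();print(s["time_s"],s["eef_pos"],s["ee_rot"],s["finger_gap"],arm.pinch_z)
for cam in ["top","scene"]:
    cv2.imwrite(f"pics/{cam}1.png",vision.capture(cam)[:,:,::-1])
    for l,z in [("release_pad",.05),("jaw_face",.064),("cradle",.02),("release",.05),("jaw",.05),("battery",.06),("spreader",.06),("wrench",.02),("post_cleaner",.02)]:
        for b in vision.boxes_of(l,cam)[:2]:
            print(cam,l,np.round(b["uv"]),round(b["score"],2),np.round(atz(cam,b["uv"],z),3))
E
```

```text
0.0 [0.26068421 0.56735424 0.23018485] [ 2.13740139e-01  9.76890047e-01 -9.34074545e-04 -3.41346432e-04] 0.0857803918333347 0.0187
top release_pad [424. 262.] 0.69 [ 0.512 -0.051  0.05 ]
top release_pad [167. 327.] 0.36 [0.361 0.553 0.05 ]
top jaw_face [450. 268.] 0.73 [ 0.497 -0.109  0.064]
top jaw_face [456. 213.] 0.64 [ 0.625 -0.126  0.064]
top release [427. 266.] 0.96 [ 0.502 -0.057  0.05 ]
top jaw [453. 270.] 0.75 [ 0.494 -0.119  0.05 ]
top battery [189. 242.] 0.71 [0.56  0.502 0.06 ]
top spreader [168. 328.] 0.59 [0.357 0.548 0.06 ]
top wrench [451. 212.] 0.82 [ 0.635 -0.124  0.02 ]
top post_cleaner [318. 261.] 0.91 [0.516 0.2   0.02 ]
scene release_pad [243. 320.] 0.94 [ 0.515 -0.05   0.05 ]
scene jaw_face [215. 335.] 0.59 [ 0.507 -0.118  0.064]
scene cradle [207. 354.] 0.75 [ 0.489 -0.124  0.02 ]
scene cradle [318. 171.] 0.72 [0.33  0.581 0.02 ]
scene release [249. 320.] 0.93 [ 0.525 -0.046  0.05 ]
scene jaw [214. 333.] 0.98 [ 0.49  -0.101  0.05 ]
scene battery [392. 190.] 0.69 [0.573 0.492 0.06 ]
scene battery [354. 326.] 0.53 [0.7   0.008 0.06 ]
scene spreader [316. 171.] 0.77 [0.364 0.507 0.06 ]
scene wrench [279. 388.] 0.85 [ 0.637 -0.137  0.02 ]
scene post_cleaner [310. 261.] 0.78 [0.511 0.2   0.02 ]
```

View pics/top1.png

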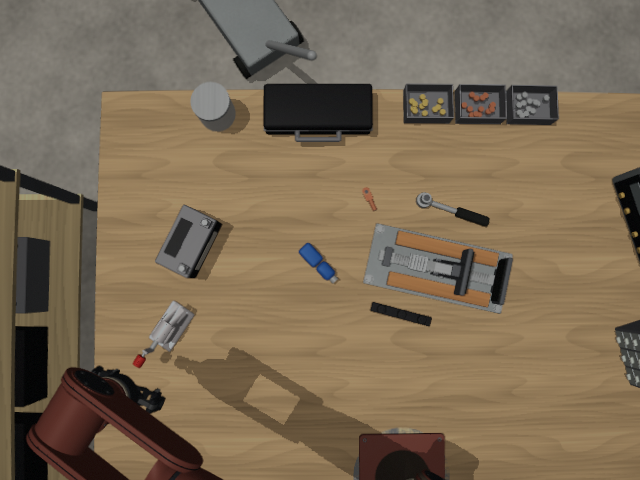

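View pics/scene1.png

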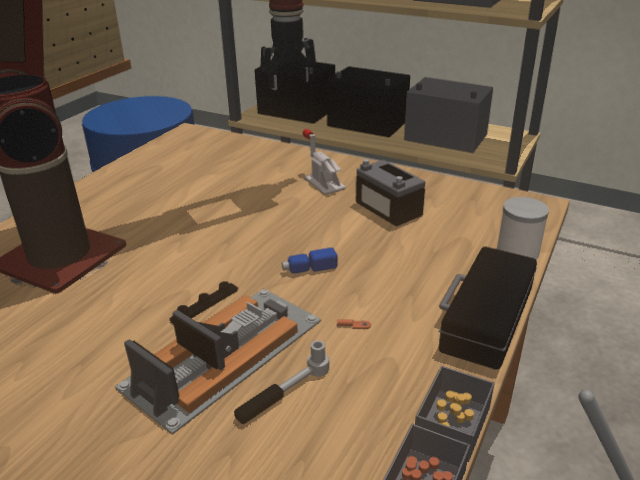

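The top view shows the cradle with its fixed jaw at (502,281), sliding jaw plate at (465,272), end stop at (388,257). The scene view agrees. Opening is roughly world +y. The first pad estimates from the two cameras agree to 3 mm. Next I zoom in for the axis.

```bash
python3 - <<'E'
import cv2, numpy as np
a=cv2.imread("pics/top1.png")[215:325,355:520]; b=cv2.imread("pics/scene1.png")[285:430,115:325]
a=cv2.resize(a,None,fx=4.8,fy=4.8,interpolation=3)
cv2.imwrite("pics/crop_t.png",a)
cv2.imwrite("pics/crop_s.png",cv2.resize(b,None,fx=3.8,fy=3.8,interpolation=3))
E
```

```text
(no output)
```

View pics/crop_t.png

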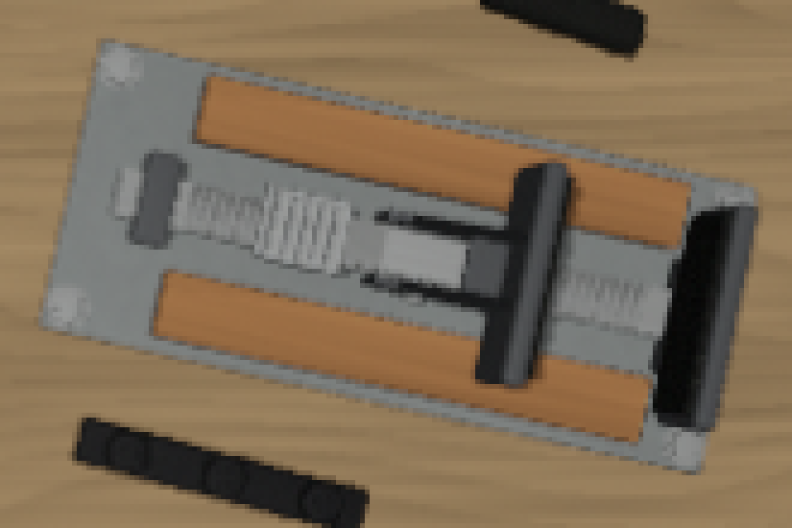

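View pics/crop_s.png

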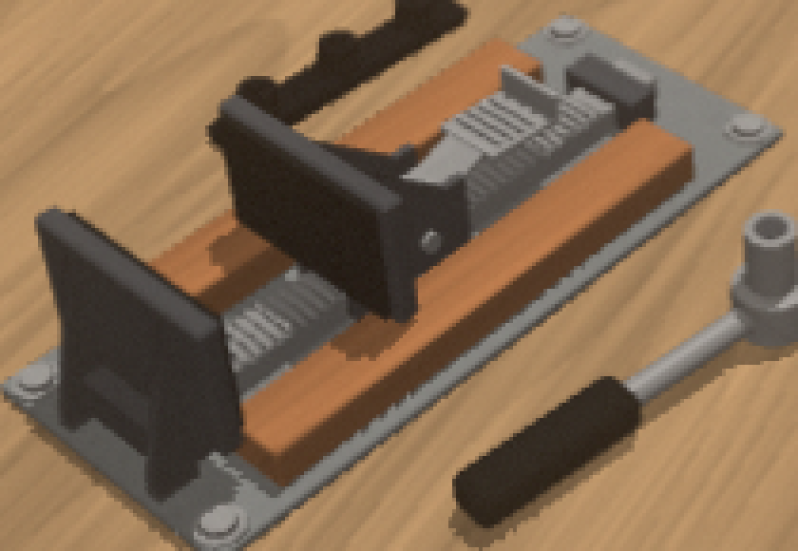

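The top crop shows the ridged thumb pad with its middle at crop (309,231) and its lip on the left. The plate corners are at (105,42), (757,192), (697,470) and (42,325). In the scene crop the pad's middle is at (492,130).

```bash
python3 - <<'E'
from h import *
P=[atz("top",(355+u/4.8,215+v/4.8),.006)[:2] for u,v in [(105,42),(757,192),(697,470),(42,325)]]
P=np.array(P);print(P.round(4),[np.linalg.norm(P[i]-P[i-1]).round(3) for i in range(4)])
ax=(P[0]+P[3]-P[1]-P[2]);ax/=np.linalg.norm(ax);ctr=P.mean(0)
print("axis",ax,"yaw",np.degrees(np.arctan2(ax[1],ax[0])))
o=ctr+ax*.0975;n=np.array([-ax[1],ax[0]])
for c,uv in [("top",(355+309/4.8,215+231/4.8)),("scene",(115+492/3.8,285+130/3.8))]:
    p=atz(c,uv,.05);d=p[:2]-o;print(c,p.round(4),"cradle x,y",(d@ax).round(4),(d@n).round(4))
p=atz("top",(355+540/4.8,215+165/4.8),.096);q=atz("top",(355+507/4.8,215+385/4.8),.096)
for r in(p,q):print("jaw top",((r[:2]-o)@ax).round(4),((r[:2]-o)@n).round(4))
s=arm.state();R=Rn.from_quat(s["ee_rot"]).as_matrix();print(R.round(3)); print(np.array(vision.get_calibration("wrist")["tool_from_camera"]).round(3),s["time_s"])
E
```

```text
[[ 0.6067  0.0559]
 [ 0.5297 -0.2776]
 [ 0.3888 -0.2436]
 [ 0.4636  0.0888]] [np.float64(0.147), np.float64(0.342), np.float64(0.145), np.float64(0.341)]
axis [0.22226472 0.97498636] yaw 77.15791425130897
top [ 0.509  -0.0394  0.05  ] cradle x,y -0.0415 0.0006
scene [ 0.5168 -0.0476  0.05  ] cradle x,y -0.0478 -0.0088
jaw top -0.1361 -0.0512
jaw top -0.1422 0.0546
[[-0.909  0.418  0.   ]
 [ 0.418  0.909 -0.   ]
 [-0.    -0.    -1.   ]]
[[ 0.001 -0.961 -0.276  0.07 ]
 [ 1.     0.001  0.    -0.001]
 [-0.    -0.276  0.961 -0.143]
 [ 0.     0.     0.     1.   ]] 1.0
```

jog_arm:
  motion:
    - [-32,-30,0,0,0,0,1]
    - [-32,-30,0,0,0,0,1]
    - [-32,-30,0,0,0,0,1]
    - [-32,-30,0,0,0,0,1]
    - [-32,-30,0,0,0,0,1]
    - [-32,-30,0,0,0,0,1]
    - [-32,-30,0,0,0,0,1]
    - [-32,-30,0,0,0,0,1]
    - [-32,-30,0,0,0,0,1]
    - [-32,-30,0,0,0,0,1]
    - [-32,-30,0,0,0,0,1]
    - [-32,-30,0,0,0,0,1]
  squeeze: 20

```text
time_s: 2.2
eef_pos: [0.4601, 0.0787, 0.2317]
ee_rot: [0.214, 0.977, 0.0, 0.001]
contact_force: [0.1, 0.4, 1.0]
finger_gap: 0.0003
gripper_force: 0.0
```

jog_arm:
  motion:
    - [-32,-30,0,0,0,0,1]
    - [-32,-30,0,0,0,0,1]
    - [-32,-30,0,0,0,0,1]
    - [0,0,0,0,0,8.5,1]
    - [0,0,0,0,0,8.5,1]
    - [0,0,0,0,0,8.5,1]
    - [0,0,0,0,0,8.5,1]
    - [0,0,0,0,0,8.5,1]
    - [0,0,0,0,0,8.5,1]
    - [0,0,0,0,0,8.5,1]
    - [0,0,0,0,0,8.5,1]
    - [0,0,0,0,0,8.5,1]

```text
time_s: 3.4
eef_pos: [0.5092, -0.0414, 0.2314]
ee_rot: [0.775, 0.632, 0.0, 0.0]
contact_force: [0.4, -0.5, 0.8]
finger_gap: -0.0003
gripper_force: 0.0
```

```bash
cat > look.py <<'E'
from h import *
import sys
s=arm.state();R=Rn.from_quat(s["ee_rot"]).as_matrix()
print(s["time_s"],np.round(s["eef_pos"],4),"yaw x",np.degrees(np.arctan2(R[1,0],R[0,0])).round(2),"z",R[:,2].round(3),s["finger_gap"],np.round(s["contact_force"],2))
cv2.imwrite(f"pics/{sys.argv[1]}.png",vision.capture("wrist")[:,:,::-1])
for l,z in [("release_pad",.05),("jaw_face",.064)]:
    for b in vision.boxes_of(l,"wrist")[:2]: print(l,np.round(b["uv"]),round(b["score"],2),np.round(atz("wrist",b["uv"],z,s),4))
E
python3 look.py w1
```

```text
3.4 [ 0.5092 -0.0414  0.2314] yaw x 78.47 z [ 0. -0. -1.] -0.0003148470414293626 [ 0.37 -0.5   0.79]
release_pad [323. 219.] 0.62 [ 0.5068 -0.0473  0.05  ]
jaw_face [329. 251.] 0.83 [ 0.5069 -0.0765  0.064 ]
```

View pics/w1.png

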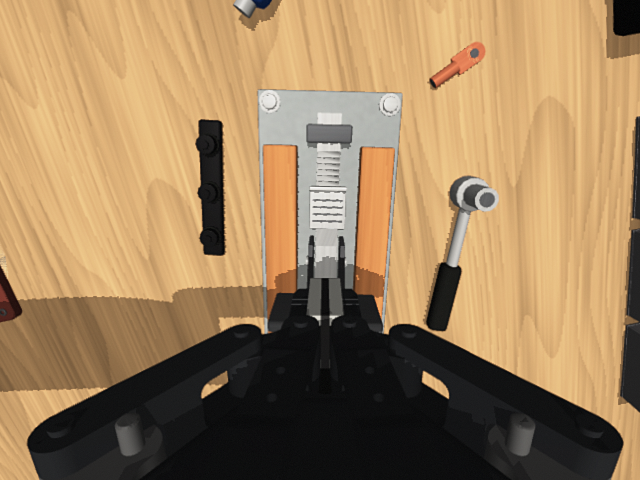

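The wrist view shows the pad at columns 311-346 and rows 187 (lip) to 229, so its middle is about (328,209). The end stop is at (329,133), its upper corners at about (308,125) and (351,125).

```bash
python3 - <<'E'
from h import *
s=arm.state()
f=lambda u,v,z:atz("wrist",(u,v),z,s)[:2]
for n,a in dict(mid=(328,209,.05),liptop=(328,187,.063),front=(328,229,.05),stop=(329,133,.026),pl_l=(259,91,.006),pl_r=(402,95,.006)).items(): print(n,f(*a).round(4))
a=f(403,95,.006)-f(259,91,.006);print(np.degrees(np.arctan2(a[1],a[0])),np.linalg.norm(a))
ax=f(329,133,.026)-f(328,209,.05);print("axis yaw",np.degrees(np.arctan2(ax[1],ax[0])),np.linalg.norm(ax))
R=Rn.from_quat(s["ee_rot"]).as_matrix()
print("pad mid in tool",(R.T@(np.r_[f(328,209,.05),.05]-s["eef_pos"])*1000).round(1))
E
```

```text
mid [ 0.5134 -0.0381]
liptop [ 0.5177 -0.0151]
front [ 0.5096 -0.0581]
stop [0.5282 0.0328]
pl_l [0.4659 0.0877]
pl_r [0.6095 0.0561]
-12.412444020106452 0.14805905080440343
axis yaw 78.19199647769268 0.07243732691007317
pad mid in tool [  4.1   3.4 181.4]
```

jog_arm:
  motion:
    - [3,2.5,40,0,0,1,1]
    - [0,0,40,0,0,0,1]
    - [0,0,40,0,0,0,1]
    - [0,0,30,0,0,0,1]
    - [0,0,19,0,0,0,1]
    - [0,0,0,0,0,0,1]

```text
time_s: 4.15
eef_pos: [0.5095, -0.0384, 0.0591]
ee_rot: [0.777, 0.629, -0.002, -0.003]
contact_force: [-0.8, 1.3, 0.2]
finger_gap: 0.0001
gripper_force: 0.0
```

```bash
python3 look.py w2
```

```text
4.15 [ 0.5095 -0.0384  0.0591] yaw x 78.02 z [-0.006  0.001 -1.   ] 0.00011874310705535327 [-0.83  1.32  0.17]
release_pad [332. 263.] 0.94 [ 0.5152 -0.0276  0.05  ]
jaw_face [333. 262.] 0.85 [ 0.5168 -0.0219  0.064 ]
```

View pics/w2.png

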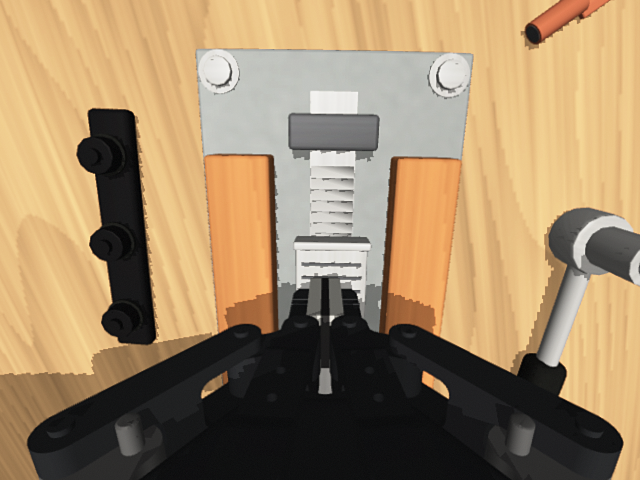

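The fingertip is centred at column 325 and the pad at 332 (columns 295-370, lip front base at row 249). I need about 3 mm sideways, and I check the distance to the lip.

```bash
python3 - <<'E'
from h import *
s=arm.state();R=Rn.from_quat(s["ee_rot"]).as_matrix()
print(s["eef_pos"],R[:,2])
for uvz in [(332,249,.05),(295,249,.05),(370,249,.05),(332,238,.063),(334,132,.026),(325,280,s["eef_pos"][2])]:
    print(uvz,(R.T@(atz("wrist",uvz[:2],uvz[2],s)-s["eef_pos"])*1000).round(1))
E
```

```text
[ 0.51323465 -0.03919841  0.06356218] [ 1.73486463e-03 -4.00329478e-04 -9.99998415e-01]
(332, 249, 0.05) [17.6  3.6 13.6]
(295, 249, 0.05) [ 17.6 -14.6  13.5]
(370, 249, 0.05) [17.5 22.3 13.6]
(332, 238, 0.063) [27.   3.2  0.6]
(334, 132, 0.026) [73.3  4.8 37.6]
(325, 280, np.float64(0.06356217722797662)) [6.9 0.1 0. ]
```

jog_arm:
  motion:
    - [-1,3.5,0,0,0,0,1]
    - [0,0,6,0,0,0,1]
    - [0,0,6,0,0,0,1]
    - [1,0,3,0,0,0,1]
    - [0,0,0,0,0,0,1]
    - [0,0,0,0,0,0,1]

```text
time_s: 4.9
eef_pos: [0.5155, -0.0396, 0.0471]
ee_rot: [0.778, 0.628, -0.0, -0.0]
contact_force: [0.8, -0.5, 0.5]
finger_gap: -0.0001
gripper_force: 0.0
```

jog_arm:
  motion:
    - [1,0,2,0,0,0,1]
    - [1,0,2,0,0,0,1]
    - [0,0,0,0,0,0,1]
    - [0,0,0,0,0,0,1]

```text
time_s: 5.3
eef_pos: [0.5164, -0.0381, 0.0437]
ee_rot: [0.778, 0.628, 0.0, 0.0]
contact_force: [-1.1, -2.0, 3.9]
finger_gap: 0.0
gripper_force: 2.0
```

jog_arm:
  motion:
    - [1,0,2,0,0,0,1]
    - [1,0,2,0,0,0,1]
    - [0,0,2,0,0,0,1]
    - [0,0,0,0,0,0,1]
    - [0,0,0,0,0,0,1]

```text
time_s: 5.8
eef_pos: [0.5172, -0.0356, 0.0376]
ee_rot: [0.778, 0.628, 0.001, 0.0]
contact_force: [-0.5, -0.9, 7.2]
finger_gap: -0.0002
gripper_force: 2.9
```

jog_arm:
  motion:
    - [0,0,1.5,0,0,0,1]
    - [0,0,0,0,0,0,1]
    - [0,0,0,0,0,0,1]

```text
time_s: 6.1
eef_pos: [0.5173, -0.0353, 0.0364]
ee_rot: [0.778, 0.628, 0.001, 0.0]
contact_force: [-0.3, 0.7, 8.1]
finger_gap: 0.0002
gripper_force: 3.9
```

```bash
python3 look.py w3
```

```text
6.1 [ 0.5173 -0.0353  0.0364] yaw x 77.81 z [ 0.001  0.001 -1.   ] 0.00018581003917519449 [-0.34  0.66  8.07]
jaw_face [313. 267.] 0.83 [ 0.518 -0.011  0.064]
```

View pics/w3.png

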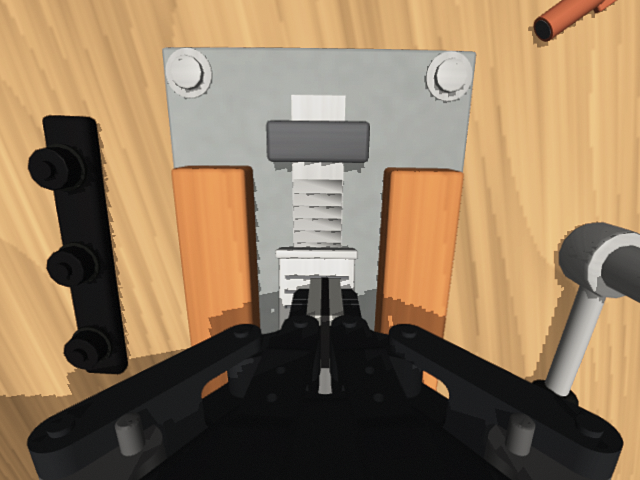

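The pad shows pressed under the fingertip (columns 277-356, finger centred at 325), with the lip ahead at row 250. Next I push back along the bar, correcting 3 mm sideways.

jog_arm:
  motion:
    - [4,-1,0.5,0,0,0,1]
    - [4,-1,0,0,0,0,1]
    - [4,-1,0,0,0,0,1]
    - [5,0,0,0,0,0,1]
    - [5,0,0,0,0,0,1]
    - [5,0,0,0,0,0,1]
    - [0,0,0,0,0,0,1]

```text
time_s: 6.95
eef_pos: [0.5211, -0.0087, 0.0361]
ee_rot: [0.778, 0.628, 0.001, 0.001]
contact_force: [4.3, -1.7, 5.4]
finger_gap: -0.0001
gripper_force: 3.2
```

jog_arm:
  motion:
    - [7,0,0,0,0,0,1]
    - [7,0,0,0,0,0,1]
    - [7,0,0,0,0,0,1]
    - [7,0,0,0,0,0,1]
    - [7,0,0,0,0,0,1]
    - [7,0,0,0,0,0,1]
    - [7,0,0,0,0,0,1]
    - [0,0,0,0,0,0,1]

```text
time_s: 7.75
eef_pos: [0.5317, 0.0395, 0.0362]
ee_rot: [0.778, 0.628, 0.002, 0.001]
contact_force: [4.4, -1.6, 5.7]
finger_gap: 0.0001
gripper_force: 3.3
```

```bash
python3 look.py w4
```

```text
7.75 [0.5317 0.0395 0.0362] yaw x 77.83 z [ 0.004  0.    -1.   ] 8.965320010513007e-05 [ 4.43 -1.58  5.69]
release_pad [321. 279.] 0.68 [0.5327 0.0528 0.05  ]
jaw_face [322. 278.] 0.89 [0.5348 0.0591 0.064 ]
```

View pics/w4.png

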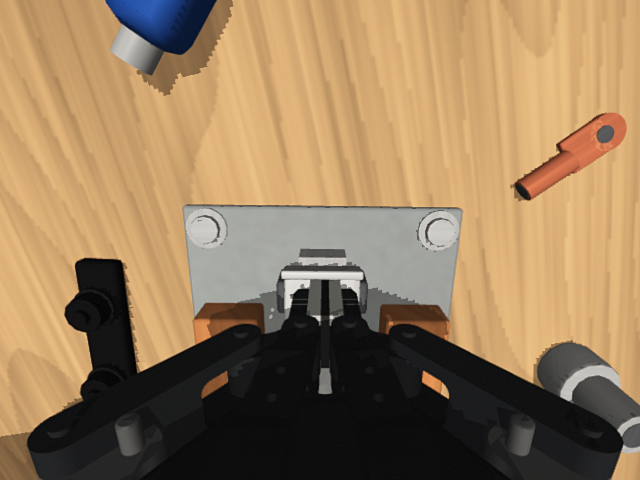

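The lip is now over the end stop (rows 270-310) and the jaw follows the finger. I go on until it meets resistance.

jog_arm:
  motion:
    - [5,0,0,0,0,0,1]
    - [5,0,0,0,0,0,1]
    - [5,0,0,0,0,0,1]
    - [3,0,0,0,0,0,1]
    - [0,0,0,0,0,0,1]

```text
time_s: 8.4
eef_pos: [0.5353, 0.0564, 0.0361]
ee_rot: [0.778, 0.628, 0.001, 0.001]
contact_force: [3.8, -2.9, 4.2]
finger_gap: -0.0001
gripper_force: 3.7
```

jog_arm:
  motion:
    - [3,0,0,0,0,0,1]
    - [3,0,0,0,0,0,1]
    - [0,0,0,0,0,0,1]

```text
time_s: 8.7
eef_pos: [0.5365, 0.0621, 0.0361]
ee_rot: [0.778, 0.628, 0.001, 0.001]
contact_force: [4.8, -3.5, 4.4]
finger_gap: 0.0
gripper_force: 3.7
```

jog_arm:
  motion:
    - [3,0,0,0,0,0,1]
    - [3,0,0,0,0,0,1]
    - [0,0,0,0,0,0,1]

```text
time_s: 9.0
eef_pos: [0.5378, 0.068, 0.0361]
ee_rot: [0.778, 0.628, 0.001, 0.001]
contact_force: [4.9, -3.3, 5.2]
finger_gap: 0.0
gripper_force: 3.8
```

jog_arm:
  motion:
    - [2,0,0,0,0,0,1]
    - [2,0,0,0,0,0,1]
    - [0,0,0,0,0,0,1]

```text
time_s: 9.3
eef_pos: [0.5384, 0.0713, 0.036]
ee_rot: [0.778, 0.628, 0.001, 0.002]
contact_force: [5.4, -5.9, 4.0]
finger_gap: 0.0002
gripper_force: 4.7
```

jog_arm:
  motion:
    - [2,0,0,0,0,0,1]
    - [1,0,0,0,0,0,1]
    - [0,0,0,0,0,0,1]
    - [0,0,0,0,0,0,1]

```text
time_s: 9.7
eef_pos: [0.5384, 0.0718, 0.0354]
ee_rot: [0.778, 0.628, -0.001, 0.003]
contact_force: [4.0, -16.3, 2.7]
finger_gap: -0.0
gripper_force: 8.3
```

jog_arm:
  motion:
    - [-2,0,0,0,0,0,1]
    - [-2,0,0,0,0,0,1]
    - [-2,0,-2,0,0,0,1]
    - [-1,0,-4,0,0,0,1]
    - [-1,0,-4,0,0,0,1]
    - [-1,0,-5,0,0,0,1]
    - [0,0,-15,0,0,0,1]
    - [0,0,-30,0,0,0,1]
    - [0,0,-40,0,0,0,1]
    - [0,0,-40,0,0,0,1]
    - [0,0,-30,0,0,0,1]
    - [0,0,0,0,0,0,1]

```text
time_s: 10.9
eef_pos: [0.5377, 0.0668, 0.2111]
ee_rot: [0.778, 0.628, 0.003, 0.002]
contact_force: [0.6, -0.9, 0.1]
finger_gap: -0.0002
gripper_force: 0.0
```

```bash
python3 look.py w5; python3 - <<'E'
import sys;sys.path.insert(0,'.')
from h import *
cv2.imwrite("pics/scene2.png",cv2.resize(vision.capture("scene")[240:400,115:335,::-1],None,fx=3.6,fy=3.6,interpolation=3))
E
```

```text
10.9 [0.5377 0.0668 0.2111] yaw x 77.83 z [ 0.008  0.    -1.   ] -0.0002296849411378018 [ 0.6  -0.94  0.14]
release_pad [320. 234.] 0.84 [0.5313 0.0519 0.05  ]
jaw_face [325. 249.] 0.93 [0.534  0.0414 0.064 ]
```

View pics/w5.png

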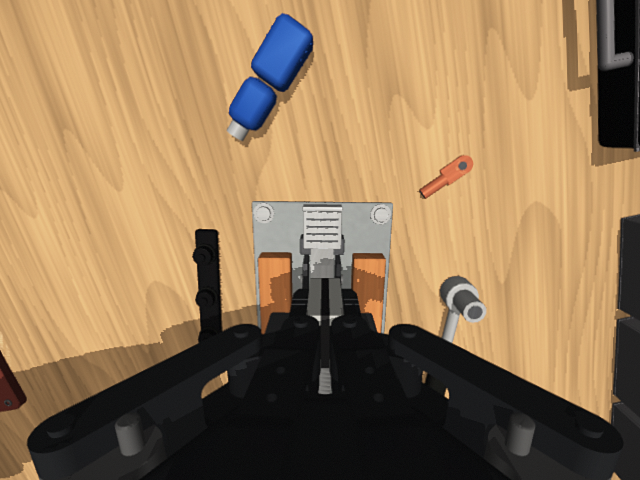

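View pics/scene2.png

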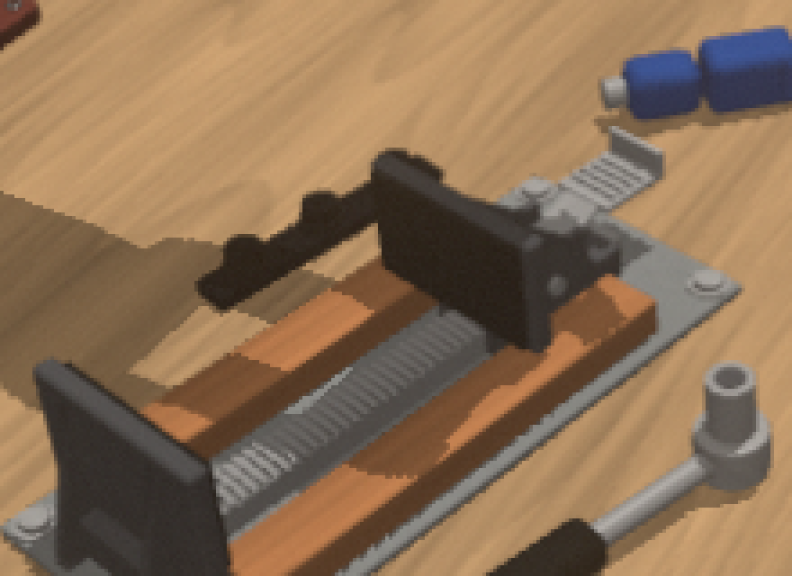

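```bash
python3 - <<'E'
from h import *
s=arm.state();R=Rn.from_quat(s["ee_rot"]).as_matrix()
t=lambda u,v,z:R.T@(atz("wrist",(u,v),z,s)-s["eef_pos"])*1000
e=t(322,203,.006)[0]
print("lip top rear cradle x", 75-e+t(322,206,.063)[0],"exp ~78; pad front", 75-e+t(322,248,.05)[0], "exp 38")
E
```

```text
lip top rear cradle x 82.70058559759923 exp ~78; pad front 40.51448125441611 exp 38
```

```bash
python3 -c "
from workcell import arm
print(arm.sign_off())"
```

```text
the job is handed in; nothing more can be done
None
```

The sliding jaw is pushed back to the end stop and the release has sprung up, judging by the last pictures. Nothing else on the bench appears disturbed, and I handed the job in at about 11 s; sign-off returned no verdict.

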